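Stack the next layer of tubes on spacer sticks, tripping the limit switch before and after

ROBOT

A 6-joint arm with a two-finger parallel gripper is mounted at the origin on a cart in front of the work surface, level with it; the furniture and walls round the work are solid. World frame = base frame: x ahead of the robot, y to its left, z up, the work surface at z = 0. Lengths are in m, angles in rad, forces in N, time in s.
With the tool pointing down it reaches from about 0.325 to 0.875 m from the base axis. Payload 4.4 kg.
Tool frame: the origin (TCP) lies at the very end of the fingers, on their centre line; the grasp point (between the pads) lies 19 mm behind it; z points along the fingers, y is the line along which they close (so a half turn about z gives the same grasp; the last joint's range is limited). The gripper opens to 85 mm and grips with 20 to 120 N. Pads are 22 mm wide; open, the fingers measure 114 mm over their backs; the gripper's body (76 mm by 85 mm) begins 54 mm behind the grasp point. The pads swing forward as they close: fully open they stand 13 mm farther back than shut.
Start: joints at [-1.478, 0.207, 1.542, -0, 1.393, -0.15], TCP at [0.138, -0.558, 0.231] pointing down, gripper open.
Joint ranges: [-2.73, 2.73], [-0.86, 2.22], [0.23, 2.46], [-1.11, 4.25], [0.08, 2.63], [-2.82, 2.82]. Speed limits (rad/s): [2.79, 2.79, 3.14, 3.14, 3.14, 3.14].

INTERFACE

Orientations are given as a unit quaternion [w, x, y, z].
In Python, from bench import env gives the robot as it stands.
- The arm moves only by the shell command python3 -m crank 'ROWS'. ROWS is text: rows parted by semicolons, each of 7 numbers parted by spaces: the shift along the world's x, y, z in mm, then the turn, a rotation vector about the world's x, y, z in rad, then the closure, from 0 (fully open) to 1 (shut). In form: tx ty tz ax ay az claw; .... A call has 1 to 5 rows; each row shifts and turns the commanded pose from where the row before left it; what a row does not reach is not made up. A row lasts 1/10 s, in which the tool goes at most 50 mm and 8.59 degrees, less where a joint would pass 70% of its speed; a pose out of reach is approached as far as the arm can. A call with a gripper value outside its range is refused whole. The fingers move at their own pace and stop on an object; the grip force is fixed at half the most. Time passes only in rows, so rows that do not move let the fingers close. It gives the time, the measured TCP pose, the force, the opening and the grip force at its end, in the units of the state.
- env.state(): the state, without advancing time (a new reading comes with each control period).
- env.snapshot(name): name is "side" or "top" or "wrist"; returns (picture, depth): 400x640x3 uint8, red, green, blue; 400x640 float32, m along the optical axis (not along the pixel's ray), 0 where there is no reading.
- env.calibration(name): a dict with "camera_matrix" (3x3 intrinsics, pixels), "eye" and "attitude" of the camera in the world. Camera axes: x right, y up, looking along -z (the intrinsics and any distortion apply to the point x, -y, -z); pixel columns grow to the right and rows downward; lengths in m; the calibration is good to about 2 mm. A picture is of the moment at which its call begins: read the wrist's pose just before it. calibration takes no time and is no camera call; for the wrist camera it gives the pose at the moment of the call.
- env.close_job(): hands the job in; it is judged then, once.
The state is a dict: "t": time; "joint_pos": joint angles; "qvel": joint speeds; "effort": joint torques, N m; "ee_pos": TCP position; "tcp_rot": TCP orientation; "ft_force": force on the tool from outside, world axes, zero at the start; "moment": the same for the moment, N m; "gripper_width": opening from 0.0 (shut) to 1.0 (fully open); "gripper_force": force on a finger pad.
Only numpy, scipy, OpenCV 4.12 (cv2) and the standard library are available. Lean on these libraries where they do the work, as an engineer would, in place of code of your own. Each camera call takes 0.05 s, during which the arm holds its last target. There are 200 camera calls.

TASK

Start the layer on the counter by pressing down the roller lever of the blue limit switch until it clicks and letting it spring back; then move the pine block off the lower layer of tubes and lay it flat on the black rubber mat, then lay the two spacer sticks square across all three lower tubes, parallel to each other, one towards each end of the tubes and each well clear of the middle. Lay every loose square tube that is on the bench on both sticks as the next layer, lengthwise like the tubes below, each roughly above one of them with a clear gap between neighbours, without shifting the lower tubes, the tape roll or the nut. When the layer is complete, press the lever again until it clicks and let it spring back, to report the layer finished.

Things in the scene. Friction and masses are not known exactly. Their poses are not given: they have to be found in the camera images.
- stand: fixed stacking stand: plywood base (x -75 to +95, y -125 to +125 mm, 18 mm thick), two bearers along y. Origin at bench level on its centre line; x runs along the tubes on it, y across them. Three lower tubes lie at y = -75, 0, +75 mm, tops 60 mm above the bench. A backstop rail along y at its far side: front face at x = +78 mm, 78 to 100 mm above the bench, a post at each end
- lower1: square steel tube of the lower layer, 30 x 30 x 100 mm, already in place on the stand along the stand's x, between short locating pins; origin at the centre of its underside, y along its length; its top is 60 mm above the bench
- lower2: square steel tube of the lower layer, 30 x 30 x 100 mm, already in place on the stand along the stand's x, between short locating pins; origin at the centre of its underside, y along its length; its top is 60 mm above the bench
- lower3: square steel tube of the lower layer, 30 x 30 x 100 mm, already in place on the stand along the stand's x, between short locating pins; origin at the centre of its underside, y along its length; its top is 60 mm above the bench
- block_mid (a point): pine wood block 45 x 45 x 120 mm, 0.28 kg, at the start lying across the lower tubes; point at its centre, y axis along its length (all four long sides alike)
- mat: black rubber mat fixed to the bench, 110 mm (its x) by 170 mm (its y), 4 mm thick; origin at the centre of its underside
- stick_a_mid (a point): pale pine spacer stick, 15 x 15 mm, 210 mm long, 0.04 kg; point at its centre, y axis along its length (all four sides alike)
- stick_b_mid (a point): pale pine spacer stick, 15 x 15 mm, 210 mm long, 0.04 kg; point at its centre, y axis along its length (all four sides alike)
- tube1_mid (a point): rusty dark square steel tube, 30 x 30 mm, 100 mm long, 0.22 kg; point at its centre, y axis along its length (all four sides alike). Not there in every start
- tube2_mid (a point): rusty dark square steel tube, 30 x 30 mm, 100 mm long, 0.22 kg; point at its centre, y axis along its length (all four sides alike). Not there in every start
- tube3_mid (a point): rusty dark square steel tube, 30 x 30 mm, 100 mm long, 0.22 kg; point at its centre, y axis along its length (all four sides alike). Not there in every start
- switch: blue roller-lever limit switch on a steel bracket fixed to the bench beside the stand, 60 x 60 mm foot, housing 28 (x) x 36 (y) mm and 98 mm high; origin at the centre of its foot. Its lever lies on its -y side and points to its -x, level when at rest
- roller (a point): centre of the black roller, 22 mm diameter and 14 mm wide, at the end of the switch's lever, 55 mm from the lever's axle; the axle is 75 mm above the bench. x axis along the lever back to its axle, y along the roller's axle
- lever (a joint): angle of the switch's lever (rad): 0 at rest (level), grows as the roller is pressed down; clicks at 0.45 (roller 24 mm down), stop at 0.8 (39 mm down; the roller also draws back towards the axle as it goes down, 6 mm at the click). A spring brings it back; about 4 N on the roller at the click
- tape: bystander: roll of black tape, 62 mm across, 19 mm high, loose; origin at the centre of its underside
- nut: bystander: steel nut, 28 mm across, 13 mm high, loose; origin at the centre of its underside

How it is judged:
By the outcome, as a careful person would: the job done as asked, in the order asked, and still so for the second after the job is handed in, with the robot touching nothing.
Of tube1, tube2, tube3 only 2 to 3 are there at a start; the rules pass over those that are not, and their reading is None.
At some moment in a run one of tube1, tube2, tube3 may be knocked a few centimetres aside while the robot is not near it.
Once in a run the grip may slacken for a moment while it holds something.
It also fails if it takes over 210 s, if anything falls off the work surface, if the arm or the gripper's body presses on something with over 40 N, if the wrist force passes 120 N, or if a joint passes its speed limit or range.

## Working session

There is one attempt and no reset: what is moved stays moved. The work goes in short steps, Python scripts to look and compute and a shell command to move; the robot and the scene stay as the last step left them, time stands still between calls to the robot, and variables do not carry over. Pictures are saved under pics/ and viewed, at most 14 in all, crops included, and the job is handed in when it is done.

```bash
ls; mkdir -p pics; cat > h.py <<'E'
import numpy as np, cv2
from bench import env
from scipy.spatial.transform import Rotation as R
def cal(n):
    c=env.calibration(n); K=np.array(c["camera_matrix"]); e=np.array(c["eye"]); a=np.array(c["attitude"])
    A=a if a.shape==(3,3) else R.from_quat(a,scalar_first=True).as_matrix()
    return K,e,A
def cloud(n,d,c=None):
    K,e,A=c or cal(n); v,u=np.mgrid[:400,:640]
    p=np.stack([(u-K[0,2])/K[0,0]*d,-(v-K[1,2])/K[1,1]*d,-d],-1)
    return p@A.T+e
def snap(n,f):
    c=cal(n); p,d=env.snapshot(n); cv2.imwrite(f"pics/{f}.png",p[...,::-1]); np.savez(f"pics/{f}.npz",p=p,w=cloud(n,d,c),d=d)
    return p,d,cloud(n,d,c)
E
python3 - <<'E'
from h import *
print(env.state()); 
for n in("top","side"):
    print(n,env.calibration(n)); snap(n,n+"0")
a=cv2.imread("pics/top0.png");b=cv2.imread("pics/side0.png")
E
```

```text
pics
{'t': 0.0, 'joint_pos': array([-1.47851010e+00,  2.07433768e-01,  1.54299989e+00,  3.21478336e-06,
        1.39349494e+00, -1.50507494e-01]), 'qvel': array([ 0.00081813, -0.0010403 ,  0.00109711,  0.00085645, -0.00078344,
       -0.00063199]), 'effort': array([ 1.21878384e-03, -3.83022165e+01, -2.91599965e+01,  2.13642795e-05,
        1.03609447e-02,  2.28961852e-05]), 'ee_pos': array([ 0.13815225, -0.5573567 ,  0.23009617]), 'tcp_rot': array([-1.16743321e-03,  9.92639803e-01,  1.21098540e-01,  3.55768532e-05]), 'ft_force': array([ 0.28785361, -0.18515756, -0.15047677]), 'moment': array([-0.00144553,  0.00424864,  0.01044345]), 'gripper_force': 0.0, 'gripper_width': 1.0048402116524457}
top {'camera_matrix': array([[455.20601275,   0.        , 317.83077504],
       [  0.        , 455.20601275, 203.81730145],
       [  0.        ,   0.        ,   1.        ]]), 'eye': array([ 0.35720525, -0.00617182,  1.49600011]), 'attitude': array([ 0.711184  ,  0.04504052, -0.03888473, -0.70048316])}
side {'camera_matrix': array([[420.07741163,   0.        , 316.9164722 ],
       [  0.        , 420.07741163, 196.82262499],
       [  0.        ,   0.        ,   1.        ]]), 'eye': array([0.09342258, 0.93447875, 0.55487114]), 'attitude': array([-0.17215402, -0.11979596,  0.51845359,  0.82898601])}
```

View pics/top0.png

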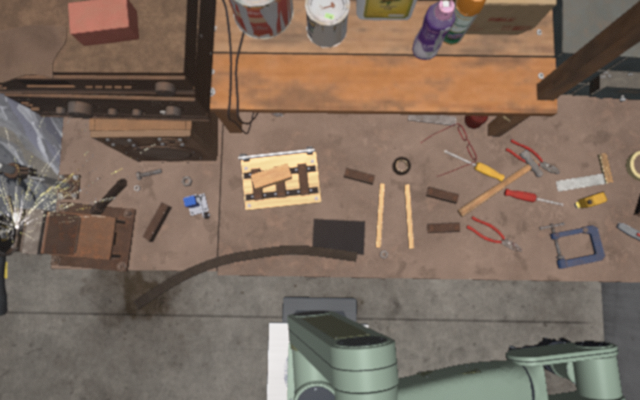

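View pics/side0.png

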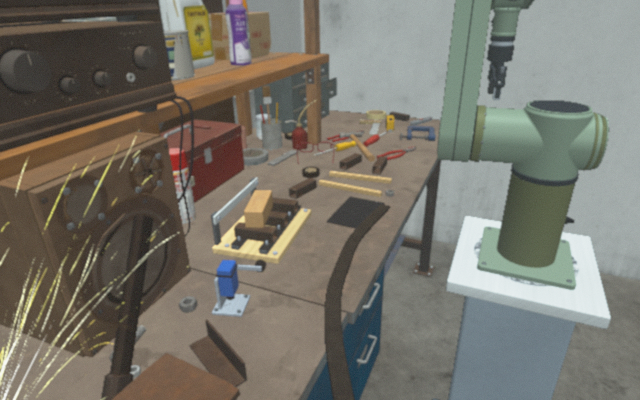

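```bash
python3 - <<'E'
from h import *
z=np.load("pics/top0.npz");p=z["p"];w=z["w"]
im=cv2.resize(p[130:270,130:480,::-1],None,fx=2.28,fy=2.28,interpolation=cv2.INTER_CUBIC);cv2.imwrite("pics/c0.png",im)
for u,v in[(359,176),(441,195),(443,228),(380,215),(409,215),(338,236),(270,180),(401,158),(386,254),(187,181),(196,206),(157,221),(230,240),(280,155),(300,90),(280,255)]: print(u,v,w[v,u].round(3),p[v,u])
# dark rusty / stick blobs in height band
h=w[...,2]
def blobs(m,tag,mn=40):
    n,l,s,c=cv2.connectedComponentsWithStats(m.astype(np.uint8))
    for i in range(1,n):
        if s[i,4]<mn: continue
        P=w[l==i]; r=cv2.minAreaRect((P[:,:2]*1000).astype(np.float32))
        print(tag,c[i].round(),s[i,4],[np.round(x,1) for x in (r[0],r[1],r[2])],"z",np.median(P[:,2]).round(3),P[:,2].max().round(3))
roi=np.zeros(h.shape,bool);roi[120:275,130:480]=1
blobs(roi&(h>.022)&(h<.036),"tube")
blobs(roi&(h>.009)&(h<.021),"low")
blobs(roi&(h>.05)&(h<.068),"lowtop",20)
blobs(roi&(h>.072)&(h<.14),"high",10)
E
```

```text
359 176 [ 0.625 -0.125  0.03 ] [97 74 63]
441 195 [ 0.567 -0.392  0.027] [92 69 58]
443 228 [ 0.46  -0.396  0.029] [92 71 58]
380 215 [ 0.5   -0.195  0.014] [233 192 139]
409 215 [ 0.501 -0.29   0.015] [233 193 138]
338 236 [ 0.43  -0.059  0.004] [60 53 53]
270 180 [0.595 0.156 0.107] [230 180 128]
401 158 [ 0.691 -0.265  0.014] [59 50 43]
386 254 [ 0.374 -0.215  0.013] [130 119 113]
187 181 [ 0.607  0.447 -0.004] [145 124 112]
196 206 [0.517 0.399 0.047] [102 105 121]
157 221 [0.47  0.538 0.003] [89 69 59]
230 240 [ 0.412  0.295 -0.002] [135 113  99]
280 155 [0.694 0.136 0.02 ] [212 182 154]
300 90 [0.791 0.056 0.355] [150 111  84]
280 255 [ 0.365  0.129 -0.   ] [112  93  81]
tube [311. 167.] 76 [array([654.3,  32.5]), array([48., 32.]), np.float64(14.6)] z 0.03 0.036
tube [293. 170.] 54 [array([642.9,  90.6]), array([30. , 28.9]), np.float64(77.0)] z 0.031 0.036
tube [246. 174.] 68 [array([631.6, 245.2]), array([46.8, 28.2]), np.float64(1.7)] z 0.03 0.035
tube [359. 175.] 266 [array([ 629. , -124.3]), array([99.5, 31.9]), np.float64(75.9)] z 0.031 0.036
tube [312. 191.] 87 [array([
[... 3290 characters left out ...]
.7)] z 0.061 0.068
high [182. 149.] 577 [array([683.1, 455.7]), array([105.2, 283.6]), np.float64(25.2)] z 0.106 0.14
high [228. 123.] 78 [array([773. , 291.1]), array([ 4.2, 41.9]), np.float64(1.0)] z 0.107 0.139
high [237. 121.] 11 [array([783.6, 268.9]), array([ 1.3, 16.1]), np.float64(85.3)] z 0.092 0.136
high [242. 130.] 16 [array([753.6, 249.3]), array([4. , 9.3]), np.float64(34.5)] z 0.109 0.14
high [275. 153.] 282 [array([684.8, 143.1]), array([ 19.1, 237. ]), np.float64(7.0)] z 0.099 0.109
high [271. 176.] 626 [array([610.8, 156.1]), array([ 46.7, 120.1]), np.float64(18.8)] z 0.106 0.115
high [195. 204.] 226 [array([517. , 383.4]), array([96.5, 48.2]), np.float64(58.6)] z 0.09 0.106
```

View pics/c0.png

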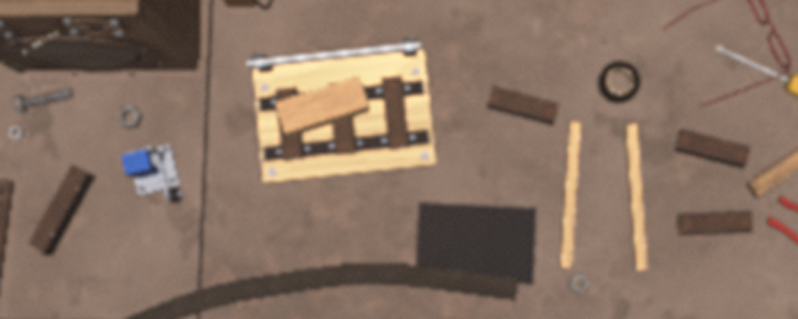

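```bash
python3 - <<'E'
from h import *
z=np.load("pics/top0.npz");p=z["p"].astype(int);w=z["w"];h=w[...,2]
for u in (240,280,340): 
    c=w[60:135,u]; k=c[:,2]>.25; print("shelf",u,c[k][-1].round(3))
m=np.zeros(h.shape,bool);m[210:262,300:375]=1
m&=(p.sum(2)<190)&(h<.008); 
n,l,s,c=cv2.connectedComponentsWithStats(m.astype(np.uint8));i=1+s[1:,4].argmax()
print("mat",cv2.minAreaRect((w[l==i][:,:2]*1000).astype(np.float32)))
for tag,n in(("top","top0"),("side","side0")):
    z=np.load(f"pics/{n}.npz");p=z["p"].astype(int);w=z["w"]
    d=((w[...,0]>.4)&(w[...,0]<.6)&(w[...,1]>.3)&(w[...,1]<.46)&(w[...,2]>.05)&(w[...,2]<.12))
    blue=d&(p[...,2]-p[...,0]>60); dark=d&(p.max(2)<90)
    for t,q in(("blue",blue),("dark",dark)):
        P=w[q]; print(tag,t,len(P),np.median(P,0).round(3),P.min(0).round(3),P.max(0).round(3), cv2.minAreaRect((P[:,:2]*1000).astype(np.float32)))
z=np.load("pics/top0.npz")
a=cv2.resize(z["p"][185:230,170:230,::-1],None,fx=7,fy=7,interpolation=cv2.INTER_CUBIC)
z=np.load("pics/side0.npz")
b=cv2.resize(z["p"][250:325,190:290,::-1],None,fx=4.2,fy=4.2,interpolation=cv2.INTER_CUBIC)
cv2.imwrite("pics/c1.png",np.hstack([a,np.pad(b,((0,0),(0,0),(0,0)))[:315]]) if b.shape[0]>=315 else a)
E
```

```text
shelf 240 [0.72  0.218 0.307]
shelf 280 [0.74  0.109 0.328]
shelf 340 [ 0.74  -0.05   0.327]
mat ((430.3043518066406, -60.27741241455078), (162.0272979736328, 101.62333679199219), 87.10472106933594)
top blue 95 [0.527 0.405 0.099] [0.514 0.387 0.086] [0.542 0.424 0.106] ((527.8643798828125, 406.258544921875), (26.504596710205078, 34.36896514892578), 18.758060455322266)
top dark 28 [0.486 0.358 0.083] [0.476 0.35  0.059] [0.524 0.407 0.092] ((501.3985595703125, 375.3773193359375), (67.41160583496094, 18.527406692504883), 51.083587646484375)
side blue 394 [0.525 0.421 0.091] [0.512 0.387 0.05 ] [0.543 0.427 0.101] ((528.8836059570312, 407.8736267089844), (26.303146362304688, 36.721866607666016), 16.419830322265625)
side dark 93 [0.489 0.362 0.084] [0.475 0.349 0.069] [0.539 0.427 0.088] ((511.13592529296875, 386.9951171875), (97.45948791503906, 32.75758743286133), 58.55725860595703)
```

View pics/c1.png

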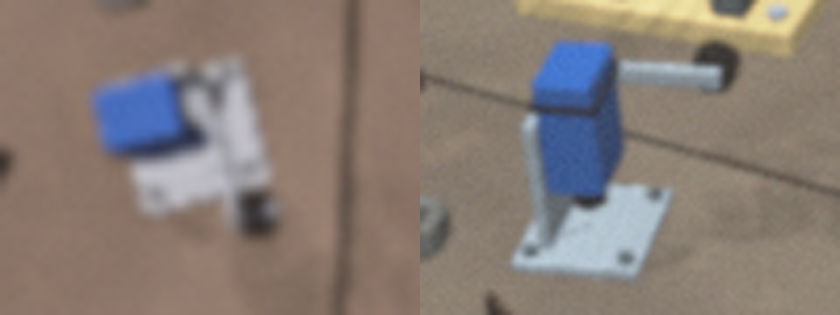

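```bash
r="python3 -m crank"
$r '26 36 0 0 0 0 0;26 36 0 0 0 0 0;26 36 0 0 0 0 0;26 36 0 0 0 0 0;26 36 0 0 0 0 0'
$r '26 35 0 0 0 0 1;26 35 0 0 0 0 1;26 36 0 0 0 0 1;26 36 0 0 0 0 1;28 36 0 0 0 0 1'
$r '7 40 0 0 0 0 1;7 40 0 0 0 0 1;7 40 0 0 0 0 1;7 40 0 0 0 0 1;7 40 0 0 0 0 1'
$r '7 40 0 0 0 0 1;7 40 0 0 0 0 1;7 40 0 0 0 0 1;7 40 0 0 0 0 1;7 40 0 0 0 0 1'
$r '7 40 -20 0 0 0 1;6 40 -20 0 0 0 1;4 40 -20 0 0 0 1;0 38 -20 0 0 0 1;0 0 0 0 0 0 1'
```

```text
t: 0.6
ee_pos: [0.2688, -0.3763, 0.2308]
tcp_rot: [-0.0, 0.993, 0.121, -0.0]
ft_force: [0.9, 0.3, 0.1]
gripper_width: 1.003
gripper_force: 0.0
t: 1.1
ee_pos: [0.4006, -0.1983, 0.231]
tcp_rot: [-0.0, 0.993, 0.121, -0.0]
ft_force: [0.7, -0.4, -0.0]
gripper_width: 0.145
gripper_force: 0.0
t: 1.6
ee_pos: [0.4349, 0.0016, 0.231]
tcp_rot: [-0.0, 0.993, 0.121, -0.0]
ft_force: [-0.2, -0.2, 0.4]
gripper_width: 0.002
gripper_force: 0.0
t: 2.1
ee_pos: [0.4699, 0.2015, 0.2308]
tcp_rot: [0.0, 0.993, 0.121, -0.0]
ft_force: [1.3, -1.5, 0.5]
gripper_width: 0.001
gripper_force: 0.0
t: 2.6
ee_pos: [0.4839, 0.3606, 0.1465]
tcp_rot: [0.001, 0.992, 0.123, -0.004]
ft_force: [-1.7, -1.0, -0.1]
gripper_width: 0.001
gripper_force: 0.0
```

```bash
r="python3 -m crank"
$r '1 -1 -30 0 0 0 1;0 0 -25 0 0 0 1;0 0 -10 0 0 0 1;0 0 -5 0 0 0 1;1 0 -5 0 0 0 1'
$r '1 0 -5 0 0 0 1;1 0 -5 0 0 0 1;0 0 -5 0 0 0 1;0 0 -5 0 0 0 1;0 0 0 0 0 0 1'
python3 - <<'E'
from h import *
snap("side","press1")
b=cv2.imread("pics/press1.png")[190:330,150:330]
cv2.imwrite("pics/c2.png",cv2.resize(b,None,fx=3,fy=3,interpolation=cv2.INTER_CUBIC))
E
```

```text
t: 3.1
ee_pos: [0.4897, 0.3567, 0.0771]
tcp_rot: [-0.0, 0.993, 0.121, 0.0]
ft_force: [-1.5, -0.0, 2.0]
gripper_width: 0.004
gripper_force: 0.9
t: 3.6
ee_pos: [0.4941, 0.358, 0.0578]
tcp_rot: [-0.001, 0.993, 0.121, 0.003]
ft_force: [1.2, 1.0, 6.5]
gripper_width: -0.006
gripper_force: 2.9
```

View pics/c2.png

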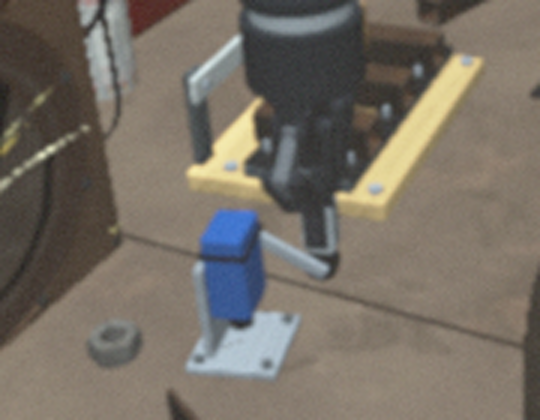

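```bash
r="python3 -m crank"
$r '0 0 -3 0 0 0 1;0 0 -2 0 0 0 1;0 0 0 0 0 0 1;0 0 20 0 0 0 1;0 0 30 0 0 0 1' | head -4
$r '-2 0 50 0 0 0 0;12 -20 50 0 0 0.138 0;12 -20 20 0 0 0.138 0;12 -20 0 0 0 0.138 0;12 -20 0 0 0 0.138 0' | tail -5
$r '12 -20 0 0 0 0.138 0;12 -20 0 0 0 0.138 0;12 -20 0 0 0 0.138 0;12 -20 0 0 0 0.138 0;12 -20 0 0 0 0.138 0' | tail -5
$r '11 -20 0 0 0 0.138 0;0 0 0 0 0 0.138 0;0 0 0 0 0 0.138 0;0 0 0 0 0 0 0;0 0 0 0 0 0 0'
python3 - <<'E'
from h import *
p,d,w=snap("wrist","w1"); h=w[...,2]; 
def rect(m):
    n,l,s,c=cv2.connectedComponentsWithStats(m.astype(np.uint8))
    for i in range(1,n):
        if s[i,4]>600:
            P=w[l==i]; print(c[i].round(),s[i,4],cv2.minAreaRect((P[:,:2]*1000).astype(np.float32)),np.median(P[:,2]).round(3))
rect((h>.095)&(h<.115)); print(); rect((h>.054)&(h<.066)); print(); rect((h>.012)&(h<.022))
p,d,w=snap("side","s1")
m=(w[...,0]>.4)&(w[...,0]<.6)&(w[...,1]>.3)&(w[...,1]<.46)&(w[...,2]>.05)&(w[...,2]<.12)&(p.max(2)<90); P=w[m];print("lever",np.median(P,0),P.max(0))
E
```

```text
t: 4.15
ee_pos: [0.4899, 0.356, 0.0996]
tcp_rot: [0.001, 0.993, 0.121, -0.002]
ft_force: [-0.1, -0.4, -0.2]
ee_pos: [0.5375, 0.2783, 0.2179]
tcp_rot: [0.0, 0.921, 0.39, 0.002]
ft_force: [-0.1, 0.1, 0.5]
gripper_width: 0.844
gripper_force: 0.0
ee_pos: [0.5967, 0.1777, 0.2159]
tcp_rot: [0.0, 0.735, 0.678, -0.0]
ft_force: [0.3, 0.1, -0.1]
gripper_width: 1.001
gripper_force: 0.0
t: 5.65
ee_pos: [0.6071, 0.1587, 0.2161]
tcp_rot: [-0.0, 0.583, 0.812, -0.0]
ft_force: [0.0, -0.0, -0.2]
gripper_width: 1.002
gripper_force: 0.0
[557.  35.] 2469 ((752.8271484375, 349.4457702636719), (7.719778060913086, 154.66795349121094), 88.72388458251953) 0.105
[552. 125.] 1088 ((784.4091186523438, 280.2207336425781), (32.35220718383789, 61.07938766479492), 46.33246612548828) 0.106
[389. 220.] 1987 ((685.6712646484375, 143.094482421875), (14.745234489440918, 237.87696838378906), 6.991663932800293) 0.1
[318. 201.] 6009 ((610.9330444335938, 156.2257080078125), (45.030242919921875, 118.93070983886719), 19.142915725708008) 0.105
[536. 275.] 977 ((844.8855590820312, 155.72186279296875), (57.010196685791016, 28.168
[... 282 characters left out ...]
) 0.06
[276. 206.] 970 ((573.3505249023438, 128.74327087402344), (42.328346252441406, 30.1102237701416), 7.684309482574463) 0.06
[290. 271.] 1987 ((611.1563110351562, 58.1715202331543), (100.15514373779297, 30.43321418762207), 7.254940032958984) 0.06

[125.  61.] 3850 ((369.4778137207031, 208.8184814453125), (33.315956115722656, 141.87258911132812), 9.760810852050781) 0.016
[498.  58.] 729 ((764.9202880859375, 351.7522277832031), (34.14144515991211, 188.7161102294922), 79.98041534423828) 0.017
[323. 178.] 11116 ((611.8375244140625, 133.46322631835938), (170.4073028564453, 249.62442016601562), 7.125154495239258) 0.018
lever [0.48793328 0.36265883 0.084586  ] [0.53784616 0.4283022  0.08811071]
```

View pics/w1.png

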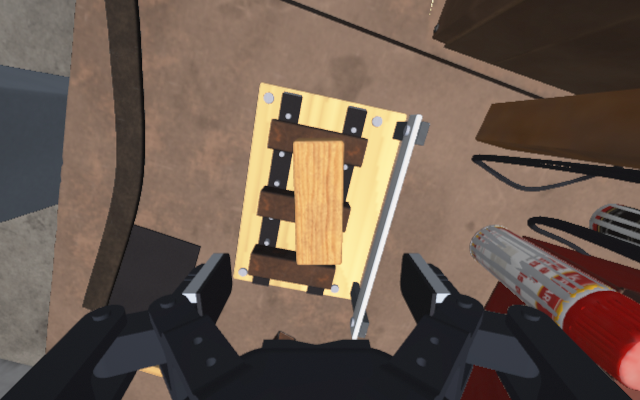

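```bash
r="python3 -m crank"
$r '4 -2 -30 0 0 0 0.25;0 0 -40 0 0 0.008 0.25;0 0 -40 0 0 0 0.25;0 0 -25 0 0 0 0.25;0 0 -11 0 0 0 0.25'
$r '0 0 0 0 0 0 0.7;0 0 0 0 0 0 0.7;0 0 0 0 0 0 0.7;0 0 0 0 0 0 0.7;0 0 0 0 0 0 0.7'
$r '0 0 5 0 0 0 0.7;0 0 15 0 0 0 0.7;0 0 20 0 0 0 0.7;0 0 30 0 0 0 0.7;0 0 30 0 0 0 0.7'
```

```text
t: 6.25
ee_pos: [0.6084, 0.1566, 0.0668]
tcp_rot: [-0.002, 0.579, 0.815, -0.002]
ft_force: [0.0, 1.3, -0.6]
gripper_width: 0.749
gripper_force: 0.0
t: 6.75
ee_pos: [0.6117, 0.1568, 0.0716]
tcp_rot: [0.001, 0.579, 0.815, 0.001]
ft_force: [0.3, 1.9, -2.8]
gripper_width: 0.518
gripper_force: 63.3
t: 7.25
ee_pos: [0.611, 0.1567, 0.1725]
tcp_rot: [0.0, 0.579, 0.815, 0.0]
ft_force: [0.3, -0.4, -2.4]
gripper_width: 0.516
gripper_force: 63.3
```

```bash
r="python3 -m crank"
$r '-20 -27 0 0 0 -0.048 0.7;-21 -27 0 0 0 -0.048 0.7;-21 -27 0 0 0 -0.048 0.7;-21 -27 0 0 0 -0.048 0.7;-21 -27 0 0 0 -0.048 0.7'|tail -2
$r '-21 -27 0 0 0 -0.048 0.7;-21 -27 0 0 0 -0.048 0.7;-20 -28 0 0 0 -0.048 0.7;0 0 -30 0 0 0 0.7;0 0 -30 0 0 0 0.7'
$r '0 0 -30 0 0 0 0.7;0 0 -25 0 0 0 0.7;0 0 -20 0 0 0 0.7;0 0 -12 0 0 0 0.7;0 0 -6 0 0 0 0.7'
$r '0 0 0 0 0 0 0.7;0 0 -2 0 0 0 0.7;0 0 0 0 0 0 0.7;0 0 0 0 0 0 0.7'
```

```text
gripper_width: 0.519
gripper_force: 63.6
t: 8.25
ee_pos: [0.4469, -0.062, 0.1129]
tcp_rot: [0.003, 0.725, 0.689, 0.002]
ft_force: [0.3, 0.7, -2.3]
gripper_width: 0.523
gripper_force: 63.7
t: 8.75
ee_pos: [0.4453, -0.0603, 0.0175]
tcp_rot: [-0.0, 0.724, 0.69, -0.0]
ft_force: [0.6, 0.3, -2.4]
gripper_width: 0.52
gripper_force: 63.6
t: 9.15
ee_pos: [0.4458, -0.0605, 0.0163]
tcp_rot: [0.001, 0.724, 0.69, 0.0]
ft_force: [0.0, -0.0, -2.5]
gripper_width: 0.522
gripper_force: 42.0
```

```bash
r="python3 -m crank"
$r '0 0 -1 0 0 0 0.7;0 0 0 0 0 0 0.3;0 0 0 0 0 0 0.3;0 0 0 0 0 0 0.3;0 0 30 0 0 0 0.3'|tail -5
$r '0 0 50 0 0 0 0.3;0 0 50 0 0 0 0.3;5 -12 0 0 0 0.141 0.3;5 -12 0 0 0 0.141 0.3;5 -12 0 0 0 0.141 0.3'|tail -2
$r '5 -12 0 0 0 0.141 0.3;5 -12 0 0 0 0.141 0.3;5 -12 0 0 0 0.141 0.3;5 -12 0 0 0 0.141 0.3;5 -12 0 0 0 0.141 0.3'|tail -2
$r '5 -12 0 0 0 0.141 0.3;6 -12 0 0 0 0.141 0.5;6 -13 0 0 0 0.141 0.5;0 0 0 0 0 0 0.5;0 0 0 0 0 0 0.5'
cat > seg.py <<'E'
from h import *
import sys
def rects(w,lo,hi,mn=400,roi=None):
    h=w[...,2]; m=(h>lo)&(h<hi)
    if roi is not None: m&=(w[...,0]>roi[0])&(w[...,0]<roi[1])&(w[...,1]>roi[2])&(w[...,1]<roi[3])
    n,l,s,c=cv2.connectedComponentsWithStats(m.astype(np.uint8)); out=[]
    for i in range(1,n):
        if s[i,4]>mn:
            P=w[l==i]; (cx,cy),(a,b),t=cv2.minAreaRect((P[:,:2]*1000).astype(np.float32))
            if b>a: a,b,t=b,a,t+90
            t=(t+90)%180-90
            print(f"ctr {cx:.1f} {cy:.1f} size {a:.1f}x{b:.1f} longaxis {t:.1f} z {np.median(P[:,2])*1000:.1f}")
E
python3 - <<'E'
from seg import *
p,d,w=snap("wrist","w2"); rects(w,.009,.02,roi=(.3,.7,-.45,0)); print("block"); rects(w,.04,.06,roi=(.3,.6,-.2,.1))
print("tubes");rects(w,.024,.036,roi=(.3,.7,-.5,0))
p,d,w=snap("top","t2");print("tubes top");rects(w,.022,.036,100,(.4,.7,-.45,-.05));print("stk");rects(w,.009,.021,100,(.35,.7,-.34,-.15));rects(w,.04,.06,80,(.35,.6,-.15,.05))
print(env.state()["ee_pos"],env.state()["tcp_rot"])
E
```

```text
ee_pos: [0.4415, -0.0591, 0.0418]
tcp_rot: [-0.004, 0.724, 0.69, -0.002]
ft_force: [-0.3, 0.1, 0.3]
gripper_width: 0.702
gripper_force: 0.0
gripper_width: 0.698
gripper_force: 0.0
gripper_width: 0.697
gripper_force: 0.0
t: 11.15
ee_pos: [0.5019, -0.193, 0.1444]
tcp_rot: [-0.0, 0.036, 0.999, 0.0]
ft_force: [-1.5, -0.4, 0.0]
gripper_width: 0.499
gripper_force: 0.0
ctr 372.8 -59.4 size 121.8x31.2 longaxis 83.5 z 9.6
ctr 375.8 -207.2 size 27.1x24.7 longaxis 49.8 z 12.5
ctr 501.8 -194.4 size 209.2x15.0 longaxis -3.4 z 15.0
ctr 490.5 -289.2 size 190.4x15.7 longaxis 3.8 z 14.9
ctr 557.1 -392.5 size 100.1x3.2 longaxis 75.9 z 14.5
block
ctr 445.9 -61.4 size 120.9x45.1 longaxis 87.2 z 48.9
ctr 579.6 52.9 size 38.0x31.2 longaxis 6.4 z 55.3
tubes
ctr 464.6 -398.8 size 101.4x30.1 longaxis -87.0 z 29.9
ctr 529.3 -477.6 size 62.6x18.7 longaxis -56.4 z 25.6
ctr 571.0 -396.6 size 101.3x31.1 longaxis 75.8 z 29.9
ctr 620.4 -160.2 size 30.9x26.8 longaxis -13.8 z 30.0
tubes top
ctr 628.9 -124.1 size 99.4x32.4 longaxis 76.4 z 30.8
ctr 569.7 -396.0 size 99.8x30.6 longaxis 74.8 z 30.9
ctr 463.1 -397.4 size 100.7x29.7 longaxis -86.9 z 30.5
stk
ctr 669.2 -266.0 size 56.9x51.5 longaxis 51.9 z 17.4
ctr 445.4 -59.1 size 115.9x45.0 longaxis 87.0 z 50.2
[ 0.50164097 -0.19252486  0.14433881] [-3.55983292e-04  3.47272811e-02  9.99396710e-01  3.23267824e-04]
```

```bash
r="python3 -m crank"
$r '0 -1 -40 0 0 0.012 0.5;0 -1 -40 0 0 0 0.5;0 0 -30 0 0 0 0.5;0 0 -20 0 0 0 0.5;0 0 -8 0 0 0 0.5'|tail -6
$r '0 0 -1 0 0 0 1;0 0 0 0 0 0 1;0 0 0 0 0 0 1;0 0 0 0 0 0 1;0 0 0 0 0 0 1'
$r '0 0 5 0 0 0 1;0 0 15 0 0 0 1;0 0 30 0 0 0 1;0 0 40 0 0 0 1;0 0 40 0 0 0 1'
```

```text
t: 11.75
ee_pos: [0.4999, -0.1934, 0.0041]
tcp_rot: [-0.002, 0.028, 1.0, 0.001]
ft_force: [-0.3, -0.5, -0.4]
gripper_width: 0.503
gripper_force: 0.0
t: 12.25
ee_pos: [0.5029, -0.1957, 0.0067]
tcp_rot: [0.001, 0.028, 1.0, -0.001]
ft_force: [0.2, 0.6, 0.9]
gripper_width: 0.15
gripper_force: 61.1
t: 12.75
ee_pos: [0.5017, -0.1951, 0.1376]
tcp_rot: [-0.0, 0.028, 1.0, 0.0]
ft_force: [0.2, -0.3, -0.2]
gripper_width: 0.149
gripper_force: 60.7
```

```bash
r="python3 -m crank"
$r '13 33 0 0 0 -0.139 1;13 33 0 0 0 -0.139 1;13 33 0 0 0 -0.139 1;13 33 0 0 0 -0.139 1;13 33 0 0 0 -0.139 1'|tail -2
$r '13 33 0 0 0 -0.139 1;13 33 0 0 0 -0.139 1;13 33 0 0 0 -0.139 1;14 33 0 0 0 -0.139 1;14 34 0 0 0 -0.138 1'|tail -2
$r '0 0 -10 0 0 0 1;0 0 0 0 0 0 1;0 0 0 0 0 0 1'
python3 - <<'E'
from seg import *
print(env.state()["ee_pos"]); c=cal("wrist")
p,d,w=snap("wrist","w3"); rects(w,.115,.15,200,(.5,.75,0,.3)); 
p,d,w=snap("side","s3"); rects(w,.115,.15,30,(.5,.75,0,.3))
E
```

```text
gripper_width: 0.15
gripper_force: 60.7
gripper_width: 0.15
gripper_force: 60.7
t: 14.05
ee_pos: [0.6332, 0.1348, 0.1254]
tcp_rot: [-0.0, 0.661, 0.75, -0.001]
ft_force: [-0.6, -0.1, -0.3]
gripper_width: 0.149
gripper_force: 60.7
[0.63324401 0.13484657 0.12535858]
ctr 632.7 163.3 size 156.2x39.8 longaxis 89.7 z 133.6
ctr 635.2 135.2 size 213.1x41.1 longaxis -89.9 z 133.9
```

View pics/w3.png

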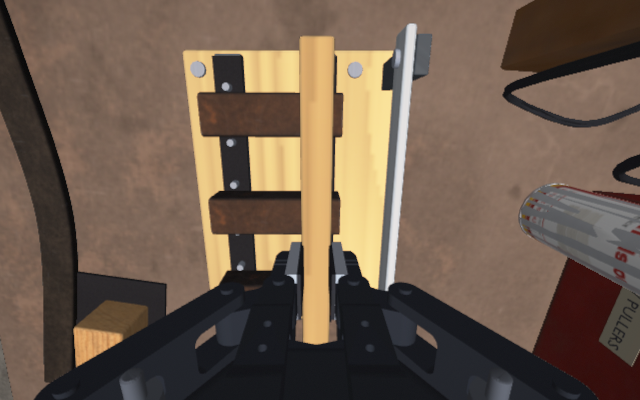

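```bash
r="python3 -m crank"
$r '0 1 -25 0 0 0 1;0 0 -20 0 0 0 1;0 0 -10 0 0 0 1;0 0 -3 0 0 0 1;0 0 0 0 0 0 1'
$r '0 0 0 0 0 0 1;0 0 -1 0 0 0 1;0 0 0 0 0 0 1'
```

```text
t: 14.65
ee_pos: [0.6344, 0.1362, 0.068]
tcp_rot: [0.0, 0.661, 0.75, 0.0]
ft_force: [0.9, -0.2, 0.0]
gripper_width: 0.149
gripper_force: 60.7
t: 14.95
ee_pos: [0.6346, 0.1368, 0.0672]
tcp_rot: [0.0, 0.661, 0.75, 0.0]
ft_force: [-0.1, 0.3, -0.9]
gripper_width: 0.145
gripper_force: 60.7
```

```bash
r="python3 -m crank"
$r '0 0 -1 0 0 0 1;0 0 0 0 0 0 0.6;0 0 0 0 0 0 0.6;0 0 0 0 0 0 0.6;0 0 20 0 0 0 0.6'
$r '0 0 50 0 0 0 0.5;-12 -38 0 0 0 0.137 0.5;-12 -38 0 0 0 0.137 0.5;-12 -38 0 0 0 0.137 0.5;-12 -38 0 0 0 0.137 0.5'|tail -2
$r '-12 -39 0 0 0 0.137 0.5;-12 -39 0 0 0 0.137 0.5;-12 -39 0 0 0 0.137 0.5;-12 -39 0 0 0 0.137 0.5;-12 -39 0 0 0 0.137 0.5'|tail -2
$r '-13 -39 0 0 0 0.138 0.5;-13 -39 0 0 0 0.138 0.5;0 0 0 0 0 0 0.5;0 0 0 0 0 0 0.5'
python3 - <<'E'
from seg import *
s=env.state();print(s["ee_pos"],s["tcp_rot"])
p,d,w=snap("wrist","w4");rects(w,.009,.02,roi=(.38,.65,-.35,-.15))
p,d,w=snap("top","t4");rects(w,.068,.082,60,(.5,.67,0,.26)); print("low");rects(w,.055,.066,40,(.5,.67,0,.26))
E
```

```text
t: 15.45
ee_pos: [0.6311, 0.1364, 0.0821]
tcp_rot: [-0.003, 0.661, 0.75, -0.003]
ft_force: [-0.4, -0.9, 0.2]
gripper_width: 0.399
gripper_force: 0.0
gripper_width: 0.502
gripper_force: 0.0
gripper_width: 0.503
gripper_force: 0.0
t: 16.85
ee_pos: [0.4997, -0.289, 0.1354]
tcp_rot: [0.0, -0.03, 1.0, 0.0]
ft_force: [0.3, -0.3, -0.5]
gripper_width: 0.502
gripper_force: 0.0
[ 0.49966238 -0.28903094  0.13543084] [ 2.63209647e-05 -3.03773985e-02  9.99538457e-01  2.91571280e-04]
ctr 500.2 -288.8 size 208.6x15.0 longaxis 3.8 z 15.0
ctr 642.0 -264.5 size 48.0x16.0 longaxis -89.7 z 17.9
ctr 632.7 138.5 size 209.8x20.5 longaxis -82.8 z 75.8
low
ctr 599.2 56.6 size 77.0x29.6 longaxis 6.7 z 61.0
ctr 590.2 131.0 size 76.3x30.1 longaxis 7.3 z 61.7
ctr 581.4 205.3 size 77.2x29.8 longaxis 6.6 z 61.1
```

```bash
r="python3 -m crank"
$r '0 0 -40 0 0 0.005 0.5;0 0 -40 0 0 0 0.5;0 0 -30 0 0 0 0.5;0 0 -15 0 0 0 0.5;0 0 -5 0 0 0 0.5'|tail -6
$r '0 0 0 0 0 0 1;0 0 0 0 0 0 1;0 0 0 0 0 0 1;0 0 0 0 0 0 1;0 0 0 0 0 0 1'
$r '0 0 5 0 0 0 1;0 0 15 0 0 0 1;0 0 30 0 0 0 1;0 0 40 0 0 0 1;0 0 40 0 0 0 1'
```

```text
t: 17.45
ee_pos: [0.4994, -0.2861, 0.0037]
tcp_rot: [-0.001, -0.035, 0.999, 0.001]
ft_force: [-0.6, -0.1, -0.2]
gripper_width: 0.503
gripper_force: 0.0
t: 17.95
ee_pos: [0.5016, -0.2893, 0.0075]
tcp_rot: [0.002, -0.034, 0.999, -0.001]
ft_force: [0.4, 1.4, 6.0]
gripper_width: 0.148
gripper_force: 60.9
t: 18.45
ee_pos: [0.4994, -0.2879, 0.1371]
tcp_rot: [-0.001, -0.035, 0.999, 0.0]
ft_force: [1.3, -0.4, -0.6]
gripper_width: 0.148
gripper_force: 60.1
```

```bash
r="python3 -m crank"
$r '6 38 0 0 0 -0.137 1;6 38 0 0 0 -0.137 1;6 38 0 0 0 -0.137 1;6 38 0 0 0 -0.137 1;6 38 0 0 0 -0.137 1'|tail -2
$r '6 38 0 0 0 -0.137 1;6 38 0 0 0 -0.137 1;7 38 0 0 0 -0.137 1;7 38 0 0 0 -0.138 1;7 38 0 0 0 -0.138 1'|tail -2
$r '7 37 0 0 0 -0.138 1;0 0 -20 0 0 0 1;0 0 -20 0 0 0 1;0 0 0 0 0 0 1;0 0 0 0 0 0 1'
```

```text
gripper_width: 0.151
gripper_force: 60.1
gripper_width: 0.154
gripper_force: 60.1
t: 19.95
ee_pos: [0.5698, 0.1286, 0.0959]
tcp_rot: [-0.0, 0.66, 0.752, -0.0]
ft_force: [1.2, -0.5, 0.4]
gripper_width: 0.149
gripper_force: 60.1
```

```bash
r="python3 -m crank"
$r '0 0 -18 0 0 0 1;0 0 -7 0 0 0 1;0 0 -3 0 0 0 1;0 0 0 0 0 0 1;0 0 -1 0 0 0 1'
$r '0 0 0 0 0 0 1;0 0 0 0 0 0 0.6;0 0 0 0 0 0 0.6;0 0 0 0 0 0 0.6;0 0 0 0 0 0 0.6'
$r '0 0 20 0 0 0 0.6;0 0 50 0 0 0 0.6;0 0 30 0 0 0 0.3;-10 -40 0 0 0 0.05 0.3;-10 -40 0 0 0 0.05 0.3'
python3 - <<'E'
from seg import *
s=env.state();print(s["ee_pos"],s["tcp_rot"])
p,d,w=snap("top","t5");rects(w,.068,.082,60,(.5,.67,0,.26)); print("low");rects(w,.055,.066,30,(.5,.67,0,.26))
print("tubes");rects(w,.022,.036,100,(.4,.7,-.45,-.05))
E
```

```text
t: 20.45
ee_pos: [0.5709, 0.1287, 0.0675]
tcp_rot: [0.001, 0.66, 0.751, 0.001]
ft_force: [0.5, 0.3, 3.1]
gripper_width: 0.15
gripper_force: 60.6
t: 20.95
ee_pos: [0.57, 0.1288, 0.0665]
tcp_rot: [-0.0, 0.66, 0.752, -0.0]
ft_force: [-0.5, 0.8, 0.3]
gripper_width: 0.403
gripper_force: 0.0
t: 21.45
ee_pos: [0.5513, 0.0487, 0.1686]
tcp_rot: [0.002, 0.619, 0.785, 0.001]
ft_force: [0.7, -0.4, -0.8]
gripper_width: 0.702
gripper_force: 0.0
[0.55126906 0.04865485 0.16864349] [0.00186568 0.61930342 0.78514864 0.00118598]
ctr 626.6 201.9 size 83.9x16.0 longaxis -83.5 z 75.9
ctr 561.3 201.4 size 67.8x15.7 longaxis -82.9 z 76.3
low
ctr 597.0 205.3 size 49.0x35.6 longaxis 1.1 z 61.2
ctr 548.9 200.6 size 28.8x10.4 longaxis -87.7 z 61.1
tubes
ctr 628.6 -124.2 size 99.3x31.8 longaxis 75.3 z 30.9
ctr 569.7 -395.4 size 99.4x30.7 longaxis 76.3 z 30.3
ctr 452.4 -372.5 size 100.1x29.9 longaxis -84.3 z 30.7
```

```bash
r="python3 -m crank"
$r '19 -43 0 0 0 -0.12 0.3;19 -43 0 0 0 -0.12 0.3;19 -43 0 0 0 -0.12 0.3;20 -43 0 0 0 -0.12 0.3;0 0 0 0 0 0 0.3'
python3 - <<'E'
from seg import *
s=env.state();print(s["ee_pos"],s["tcp_rot"])
p,d,w=snap("wrist","w6");rects(w,.022,.036,400,(.5,.75,-.23,-.02))
E
```

```text
t: 22.0
ee_pos: [0.629, -0.1293, 0.1664]
tcp_rot: [0.002, 0.792, 0.61, -0.0]
ft_force: [0.4, 1.2, -0.2]
gripper_width: 0.696
gripper_force: 0.0
[ 0.62896226 -0.12925049  0.16641581] [ 1.75591441e-03  7.92090816e-01  6.10400732e-01 -5.09420333e-05]
ctr 629.2 -125.1 size 100.1x30.0 longaxis 76.1 z 29.8
```

```bash
r="python3 -m crank"
$r '2 -2 -45 0 0 0.007 0.3;0 0 -45 0 0 0 0.3;0 0 -40 0 0 0 0.3;0 0 -20 0 0 0 0.3;0 0 -10 0 0 0 0.3'|tail -6
$r '0 0 0 0 0 0 0.9;0 0 0 0 0 0 0.9;0 0 0 0 0 0 0.9;0 0 0 0 0 0 0.9;0 0 0 0 0 0 0.9'
$r '0 0 5 0 0 0 0.9;0 0 15 0 0 0 0.9;0 0 40 0 0 0 0.9;0 0 45 0 0 0 0.9;0 0 45 0 0 0 0.9'
```

```text
t: 22.55
ee_pos: [0.6261, -0.1229, 0.0031]
tcp_rot: [-0.003, 0.787, 0.617, -0.002]
ft_force: [-0.1, -0.8, 0.0]
gripper_width: 0.699
gripper_force: 0.0
t: 23.05
ee_pos: [0.6305, -0.1255, 0.0084]
tcp_rot: [0.001, 0.788, 0.616, 0.001]
ft_force: [-0.5, 1.4, 3.3]
gripper_width: 0.337
gripper_force: 62.6
t: 23.55
ee_pos: [0.6283, -0.1252, 0.1581]
tcp_rot: [-0.001, 0.788, 0.616, -0.0]
ft_force: [0.4, -1.1, -2.8]
gripper_width: 0.335
gripper_force: 61.9
```

```bash
r="python3 -m crank"
$r '-4 37 0 0 0 -0.134 0.9;-4 37 0 0 0 -0.134 0.9;-4 37 0 0 0 -0.134 0.9;-4 37 0 0 0 -0.134 0.9;-4 37 0 0 0 -0.134 0.9'|tail -2
$r '-4 37 0 0 0 -0.134 0.9;-4 37 0 0 0 -0.133 0.9;-4 37 0 0 0 -0.133 0.9;-4 36 0 0 0 -0.133 0.9;0 0 -40 0 0 0 0.9'|tail -2
$r '0 0 -15 0 0 0 0.9;0 0 0 0 0 0 0.9;0 0 0 0 0 0 0.9'
python3 - <<'E'
from seg import *
s=env.state();print(s["ee_pos"],s["tcp_rot"])
p,d,w=snap("side","s6")
cv2.imwrite("pics/c6.png",cv2.resize(cv2.imread("pics/s6.png")[130:280,180:380],None,fx=3,fy=3))
E
```

```text
gripper_width: 0.337
gripper_force: 61.9
gripper_width: 0.337
gripper_force: 61.9
t: 24.85
ee_pos: [0.593, 0.2058, 0.1016]
tcp_rot: [0.0, 0.998, 0.062, -0.001]
ft_force: [1.1, -0.6, -2.1]
gripper_width: 0.338
gripper_force: 61.9
[0.59303371 0.20577041 0.10158522] [ 1.75537231e-04  9.98089320e-01  6.17851043e-02 -5.27621331e-04]
```

View pics/c6.png

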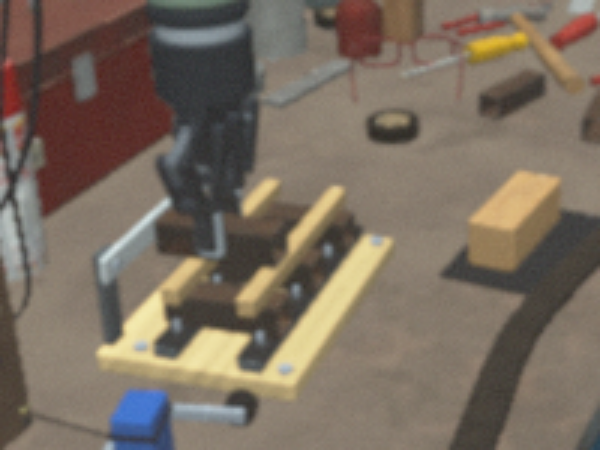

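```bash
r="python3 -m crank"
$r '0 1 -10 0 0 0 0.9;0 0 -6 0 0 0 0.9;0 0 -2 0 0 0 0.9;0 0 0 0 0 0 0.9;0 0 0 0 0 0 0.9'
$r '0 0 -1 0 0 0 0.9;0 0 0 0 0 0 0.9'
```

```text
t: 25.4
ee_pos: [0.5932, 0.2077, 0.0835]
tcp_rot: [-0.0, 0.998, 0.062, 0.0]
ft_force: [-0.6, 0.1, -3.5]
gripper_width: 0.335
gripper_force: 61.9
t: 25.6
ee_pos: [0.5933, 0.2078, 0.0834]
tcp_rot: [0.0, 0.998, 0.062, 0.0]
ft_force: [-2.2, -0.6, 2.2]
gripper_width: 0.335
gripper_force: 62.5
```

```bash
r="python3 -m crank"
$r '0 0 0 0 0 0 0.4;0 0 0 0 0 0 0.4;0 0 0 0 0 0 0.4;0 0 30 0 0 0 0.4;0 0 50 0 0 0 0.4' | tail -5
$r '-1 -46 0 0 0 0.092 0.3;-1 -46 0 0 0 0.092 0.3;-1 -46 0 0 0 0.092 0.3;-2 -46 0 0 0 0.092 0.3;-2 -46 0 0 0 0.092 0.3'|tail -2
$r '-2 -46 0 0 0 0.092 0.3;-2 -46 0 0 0 0.092 0.3;-2 -46 0 0 0 0.092 0.3;-2 -46 0 0 0 0.092 0.3;-2 -46 0 0 0 0.092 0.3'|tail -2
$r '-2 -48 0 0 0 0.093 0.3;-2 -48 0 0 0 0.094 0.3;-2 -48 0 0 0 0.094 0.3;0 0 0 0 0 0 0.3;0 0 0 0 0 0 0.3'
python3 - <<'E'
from seg import *
s=env.state();print(s["ee_pos"],s["tcp_rot"])
p,d,w=snap("wrist","w7");rects(w,.022,.036,400,(.4,.75,-.5,-.02))
p,d,w=snap("top","t7");rects(w,.1,.112,60,(.5,.67,0,.26));print("stick");rects(w,.068,.082,60,(.5,.67,0,.26)); print("low");rects(w,.055,.066,30,(.5,.67,0,.26))
E
```

```text
ee_pos: [0.5896, 0.207, 0.1584]
tcp_rot: [0.001, 0.998, 0.062, -0.005]
ft_force: [0.4, -0.3, -0.5]
gripper_width: 0.601
gripper_force: 0.0
gripper_width: 0.705
gripper_force: 0.0
gripper_width: 0.699
gripper_force: 0.0
t: 27.6
ee_pos: [0.5696, -0.3975, 0.1621]
tcp_rot: [-0.0, 0.789, 0.614, 0.0]
ft_force: [-1.3, 0.6, -1.0]
gripper_width: 0.699
gripper_force: 0.0
[ 0.56957843 -0.39752339  0.16205503] [-2.65156707e-04  7.89156598e-01  6.14191950e-01  2.05256016e-04]
ctr 570.5 -396.3 size 99.6x29.8 longaxis 76.7 z 29.8
ctr 453.1 -373.0 size 99.9x31.0 longaxis -84.2 z 29.6
ctr 529.6 -478.9 size 63.2x22.6 longaxis -55.9 z 25.1
ctr 592.7 208.5 size 100.6x30.1 longaxis 7.3 z 106.0
stick
ctr 636.0 116.3 size 164.8x18.5 longaxis -82.5 z 76.2
ctr 573.1 108.9 size 163.9x15.7 longaxis -82.7 z 76.3
low
ctr 614.0 58.1 size 46.9x28.9 longaxis 2.3 z 60.8
ctr 605.1 132.8 size 47.7x30.0 longaxis 7.3 z 60.7
ctr 567.7 52.4 size 27.0x13.3 longaxis -83.8 z 60.5
ctr 558.7 127.0 size 29.8x11.4 longaxis -78.1 z 61.1
```

```bash
r="python3 -m crank"
$r '1 1 -45 0 0 0.01 0.3;0 0 -45 0 0 0 0.3;0 0 -37 0 0 0 0.3;0 0 -20 0 0 0 0.3;0 0 -8 0 0 0 0.3'|tail -6
$r '0 0 0 0 0 0 0.9;0 0 0 0 0 0 0.9;0 0 0 0 0 0 0.9;0 0 0 0 0 0 0.9;0 0 0 0 0 0 0.9'
$r '0 0 5 0 0 0 0.9;0 0 15 0 0 0 0.9;0 0 40 0 0 0 0.9;0 0 45 0 0 0 0.9;0 0 45 0 0 0 0.9'
```

```text
t: 28.2
ee_pos: [0.5697, -0.3914, 0.004]
tcp_rot: [-0.003, 0.784, 0.62, -0.0]
ft_force: [0.4, 1.3, -0.2]
gripper_width: 0.701
gripper_force: 0.0
t: 28.7
ee_pos: [0.5725, -0.396, 0.0099]
tcp_rot: [0.002, 0.785, 0.619, 0.001]
ft_force: [0.5, 1.5, 5.2]
gripper_width: 0.338
gripper_force: 63.2
t: 29.2
ee_pos: [0.5702, -0.3949, 0.1586]
tcp_rot: [-0.001, 0.785, 0.619, -0.0]
ft_force: [0.5, -0.8, -2.8]
gripper_width: 0.334
gripper_force: 62.4
```

```bash
r="python3 -m crank"
$r '2 44 0 0 0 -0.1 0.9;2 44 0 0 0 -0.1 0.9;2 44 0 0 0 -0.1 0.9;2 44 0 0 0 -0.1 0.9;2 44 0 0 0 -0.101 0.9'|tail -2
$r '3 44 0 0 0 -0.101 0.9;3 44 0 0 0 -0.101 0.9;3 44 0 0 0 -0.101 0.9;3 44 0 0 0 -0.101 0.9;3 44 0 0 0 -0.101 0.9'|tail -2
$r '3 44 0 0 0 -0.101 0.9;3 45 0 0 0 -0.101 0.9;0 0 -30 0 0 0 0.9;0 0 0 0 0 0 0.9;0 0 0 0 0 0 0.9'
python3 - <<'E'
from h import *
p,d,w=snap("side","s7")
cv2.imwrite("pics/c7.png",cv2.resize(cv2.imread("pics/s7.png")[130:280,180:380],None,fx=3,fy=3))
E
```

```text
gripper_width: 0.334
gripper_force: 62.4
gripper_width: 0.334
gripper_force: 62.4
t: 30.7
ee_pos: [0.6008, 0.1332, 0.1268]
tcp_rot: [0.0, 0.998, 0.064, -0.002]
ft_force: [0.4, -0.3, -2.6]
gripper_width: 0.334
gripper_force: 62.3
```

View pics/c7.png

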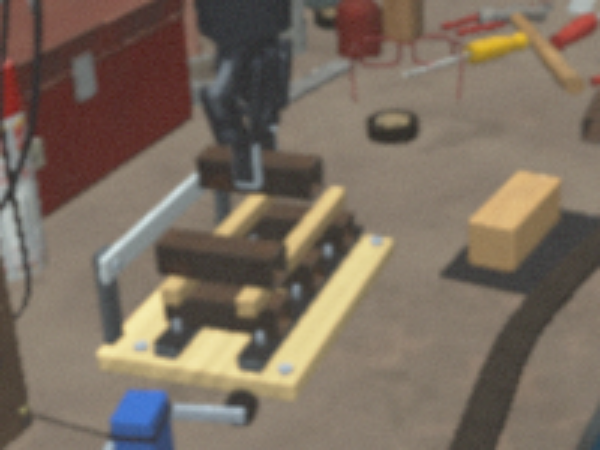

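```bash
r="python3 -m crank"
$r '1 0 -20 0 0 0 0.9;0 0 -14 0 0 0 0.9;0 0 -6 0 0 0 0.9;0 0 -2 0 0 0 0.9;0 0 0 0 0 0 0.9'
$r '0 0 -1 0 0 0 0.9;0 0 0 0 0 0 0.9;0 0 0 0 0 0 0.9'
```

```text
t: 31.25
ee_pos: [0.6033, 0.1334, 0.0858]
tcp_rot: [-0.0, 0.998, 0.064, 0.0]
ft_force: [0.4, 0.1, -2.7]
gripper_width: 0.333
gripper_force: 62.4
t: 31.55
ee_pos: [0.6035, 0.1339, 0.085]
tcp_rot: [-0.0, 0.998, 0.064, 0.0]
ft_force: [0.1, 0.6, -2.8]
gripper_width: 0.338
gripper_force: 62.4
```

```bash
r="python3 -m crank"
$r '0 0 -1 0 0 0 0.9;0 0 0 0 0 0 0.9'|grep -E "ee|ft"
$r '0 0 -1 0 0 0 0.9;0 0 0 0 0 0 0.9'
```

```text
ee_pos: [0.6035, 0.1339, 0.0848]
ft_force: [-2.9, 0.6, 4.1]
t: 31.95
ee_pos: [0.6036, 0.1339, 0.0848]
tcp_rot: [0.0, 0.998, 0.064, 0.0]
ft_force: [-5.2, -0.1, 9.7]
gripper_width: 0.332
gripper_force: 63.9
```

```bash
r="python3 -m crank"
$r '0 0 1 0 0 0 0.4;0 0 0 0 0 0 0.4;0 0 0 0 0 0 0.4;0 0 30 0 0 0 0.4;0 0 48 0 0 0 0.4' | tail -5
$r '-12 -42 0 0 0 0.128 0.3;-12 -42 0 0 0 0.128 0.3;-12 -42 0 0 0 0.128 0.3;-12 -42 0 0 0 0.129 0.3;-12 -42 0 0 0 0.129 0.3'|tail -2
$r '-12 -42 0 0 0 0.129 0.3;-13 -42 0 0 0 0.129 0.3;-13 -42 0 0 0 0.129 0.3;-13 -42 0 0 0 0.129 0.3;-13 -43 0 0 0 0.129 0.3'|tail -2
$r '-13 -43 0 0 0 0.129 0.3;-13 -43 0 0 0 0.129 0.3;0 0 0 0 0 0 0.3;0 0 0 0 0 0 0.3'
python3 - <<'E'
from seg import *
s=env.state();print(s["ee_pos"],s["tcp_rot"])
p,d,w=snap("wrist","w8");rects(w,.022,.036,400,(.35,.75,-.48,-.02))
p,d,w=snap("top","t8");rects(w,.1,.112,60,(.5,.67,0,.26));print("stick");rects(w,.068,.082,60,(.5,.67,0,.26)); print("low");rects(w,.055,.066,30,(.5,.67,0,.26));print("tape");rects(w,.009,.021,60,(.35,.7,-.34,-.1))
E
```

```text
ee_pos: [0.5996, 0.1334, 0.1574]
tcp_rot: [0.0, 0.998, 0.064, -0.005]
ft_force: [0.9, -0.4, -0.0]
gripper_width: 0.599
gripper_force: 0.0
gripper_width: 0.699
gripper_force: 0.0
gripper_width: 0.697
gripper_force: 0.0
t: 33.85
ee_pos: [0.4526, -0.3741, 0.1611]
tcp_rot: [-0.0, 0.671, 0.741, 0.0]
ft_force: [-0.4, -0.3, 0.3]
gripper_width: 0.698
gripper_force: 0.0
[ 0.4525724  -0.3740596   0.16113772] [-3.00711459e-04  6.71440069e-01  7.41058729e-01  3.20357292e-04]
ctr 452.9 -373.1 size 100.1x30.0 longaxis -84.2 z 29.9
ctr 601.6 134.5 size 99.4x30.0 longaxis 7.1 z 106.4
ctr 593.2 208.1 size 100.9x30.7 longaxis 7.6 z 106.2
stick
ctr 642.0 79.2 size 89.8x15.8 longaxis -83.6 z 75.9
ctr 629.3 177.4 size 41.9x16.0 longaxis -81.7 z 76.2
ctr 577.5 72.4 size 87.0x15.3 longaxis -82.2 z 76.4
low
ctr 613.9 58.1 size 46.6x28.9 longaxis 1.6 z 60.7
ctr 566.9 53.8 size 28.6x10.4 longaxis -88.2 z 61.2
tape
ctr 666.5 -263.1 size 59.1x59.0 longaxis 39.6 z 17.2
```

```bash
r="python3 -m crank"
$r '0 1 -45 0 0 0 0.3;0 0 -45 0 0 0 0.3;0 0 -37 0 0 0 0.3;0 0 -19 0 0 0 0.3;0 0 -7 0 0 0 0.3'|tail -6
$r '0 0 0 0 0 0 0.9;0 0 0 0 0 0 0.9;0 0 0 0 0 0 0.9;0 0 0 0 0 0 0.9;0 0 0 0 0 0 0.9'
$r '0 0 5 0 0 0 0.9;0 0 15 0 0 0 0.9;0 0 40 0 0 0 0.9;0 0 45 0 0 0 0.9;0 0 45 0 0 0 0.9'
```

```text
t: 34.45
ee_pos: [0.452, -0.3685, 0.0054]
tcp_rot: [-0.003, 0.669, 0.743, 0.0]
ft_force: [-0.6, 1.0, -0.4]
gripper_width: 0.7
gripper_force: 0.0
t: 34.95
ee_pos: [0.4544, -0.3732, 0.0104]
tcp_rot: [0.002, 0.67, 0.742, 0.0]
ft_force: [0.9, 1.9, 5.1]
gripper_width: 0.334
gripper_force: 62.9
t: 35.45
ee_pos: [0.4523, -0.3718, 0.16]
tcp_rot: [-0.001, 0.67, 0.742, -0.0]
ft_force: [1.4, -0.8, -3.2]
gripper_width: 0.336
gripper_force: 61.9
```

```bash
r="python3 -m crank"
$r '13 36 0 0 0 -0.129 0.9;13 36 0 0 0 -0.129 0.9;13 36 0 0 0 -0.129 0.9;13 36 0 0 0 -0.129 0.9;13 36 0 0 0 -0.129 0.9'|tail -2
$r '13 36 0 0 0 -0.129 0.9;13 36 0 0 0 -0.129 0.9;13 36 0 0 0 -0.129 0.9;13 36 0 0 0 -0.129 0.9;14 36 0 0 0 -0.129 0.9'|tail -2
$r '14 36 0 0 0 -0.128 0.9;14 36 0 0 0 -0.128 0.9;0 0 -30 0 0 0 0.9;0 0 0 0 0 0 0.9;0 0 0 0 0 0 0.9'
python3 - <<'E'
from h import *
p,d,w=snap("side","s8")
cv2.imwrite("pics/c8.png",cv2.resize(cv2.imread("pics/s8.png")[130:280,180:380],None,fx=3,fy=3))
E
```

```text
gripper_width: 0.335
gripper_force: 62.0
gripper_width: 0.336
gripper_force: 62.0
t: 36.95
ee_pos: [0.6106, 0.0594, 0.1278]
tcp_rot: [0.0, 0.998, 0.063, -0.002]
ft_force: [0.4, -0.1, -1.5]
gripper_width: 0.335
gripper_force: 61.9
```

View pics/c8.png

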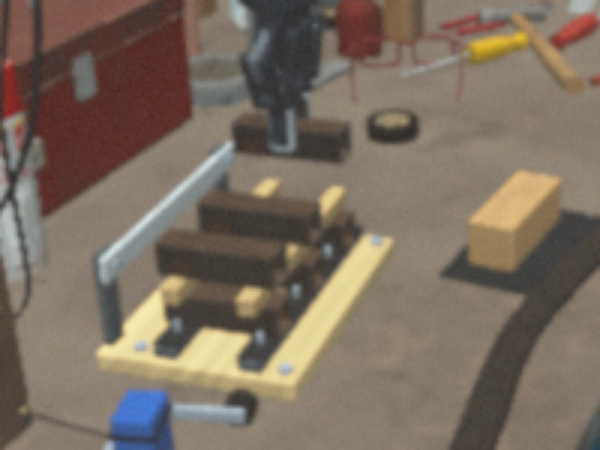

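```bash
r="python3 -m crank"
$r '0 0 -20 0 0 0 0.9;0 0 -13 0 0 0 0.9;0 0 -6 0 0 0 0.9;0 0 -2 0 0 0 0.9;0 0 0 0 0 0 0.9'
$r '0 0 -1 0 0 0 0.9;0 0 0 0 0 0 0.9;0 0 0 0 0 0 0.9'
```

```text
t: 37.5
ee_pos: [0.6122, 0.0594, 0.0877]
tcp_rot: [0.0, 0.998, 0.063, 0.0]
ft_force: [0.4, -0.4, -1.7]
gripper_width: 0.337
gripper_force: 61.9
t: 37.8
ee_pos: [0.6125, 0.0598, 0.0871]
tcp_rot: [0.0, 0.998, 0.063, 0.0]
ft_force: [-0.7, 0.9, -2.8]
gripper_width: 0.333
gripper_force: 61.9
```

```bash
r="python3 -m crank"
$r '0 0 -1 0 0 0 0.9;0 0 0 0 0 0 0.9'|grep -E "ee|ft"
$r '0 0 -1 0 0 0 0.9;0 0 0 0 0 0 0.9'|grep -E "ee|ft"
```

```text
ee_pos: [0.6121, 0.0598, 0.0855]
ft_force: [-0.2, -0.0, -2.4]
ee_pos: [0.6121, 0.0598, 0.0854]
ft_force: [-3.2, -0.3, 3.0]
```

```bash
r="python3 -m crank"
$r '0 0 0 0 0 0 0.4;0 0 0 0 0 0 0.4;0 0 0 0 0 0 0.4;0 0 30 0 0 0 0.4;0 0 50 0 0 0 0.4' | tail -5
$r '-15 37 0 0 0 0 1;-15 37 0 0 0 0 1;-15 37 0 0 0 0 1;-15 37 0 0 0 0 1;-15 37 0 0 0 0 1'|tail -2
$r '-16 37 0 0 0 0 1;-16 38 0 0 0 0 1;-16 38 0 0 0 0 1;0 0 0 0 0 0 1;0 0 0 0 0 0 1'
python3 - <<'E'
from seg import *
p,d,w=snap("top","t9");rects(w,.1,.112,60,(.5,.67,0,.26));print("stick");rects(w,.068,.082,20,(.5,.67,0,.26)); print("low");rects(w,.055,.066,10,(.5,.67,0,.26))
print("bench");rects(w,.009,.055,50,(.35,.7,-.5,-.01))
cv2.imwrite("pics/c9.png",cv2.resize(cv2.imread("pics/t9.png")[130:270,150:480],None,fx=2.4,fy=2.4,interpolation=cv2.INTER_CUBIC))
E
```

```text
ee_pos: [0.6085, 0.0598, 0.1604]
tcp_rot: [-0.001, 0.998, 0.063, -0.005]
ft_force: [0.9, 0.4, 0.6]
gripper_width: 0.596
gripper_force: 0.0
gripper_width: -0.0
gripper_force: 0.0
t: 39.7
ee_pos: [0.4886, 0.3585, 0.1644]
tcp_rot: [0.0, 0.998, 0.065, 0.0]
ft_force: [0.7, -0.1, 0.5]
gripper_width: 0.002
gripper_force: 0.0
ctr 611.5 60.5 size 100.3x29.7 longaxis 7.2 z 105.9
ctr 601.5 134.5 size 100.1x30.2 longaxis 7.3 z 106.0
ctr 592.9 208.5 size 101.4x30.1 longaxis 7.2 z 106.3
stick
ctr 646.4 42.0 size 15.4x13.9 longaxis 15.6 z 74.9
ctr 638.9 102.7 size 42.9x15.2 longaxis -83.9 z 76.5
ctr 629.7 177.6 size 42.1x15.6 longaxis -81.6 z 76.1
ctr 574.7 94.6 size 41.8x15.8 longaxis -86.1 z 75.2
ctr 565.0 169.4 size 41.9x15.5 longaxis -81.9 z 76.8
low
ctr 601.9 194.6 size 37.9x5.2 longaxis 5.3 z 61.2
ctr 563.9 49.9 size 28.4x11.1 longaxis -63.4 z 59.4
ctr 545.4 199.5 size 28.6x7.7 longaxis -69.1 z 60.2
bench
ctr 667.2 -264.3 size 59.7x59.5 longaxis -56.4 z 19.0
ctr 529.1 -477.9 size 66.4x29.3 longaxis -50.3 z 24.3
ctr 443.7 -69.0 size 117.8x59.8 longaxis 86.5 z 49.4
ctr 372.7 -63.4 size 112.3x37.3 longaxis 79.1 z 11.8
```

View pics/c9.png

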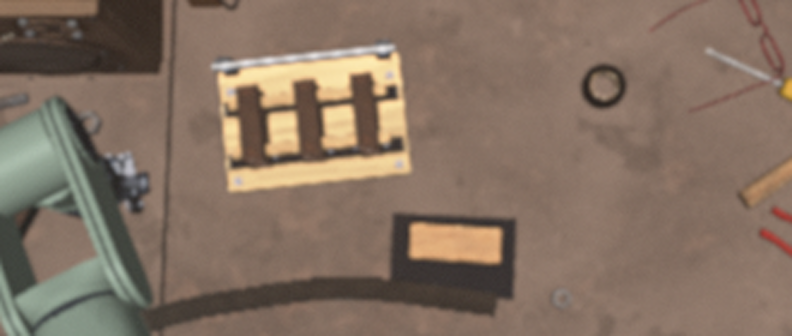

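The top view shows three tubes lying parallel on both sticks (around crop pixels 250, 308 and 366, 120). The block lies flat on the mat at (455,242), and the tape (604,86) and nut (560,298) haven't moved. Next is the second press.

```bash
r="python3 -m crank"
$r '0 0 -35 0 0 0 1;0 0 -25 0 0 0 1;0 0 -15 0 0 0 1;0 0 -5 0 0 0 1;1 0 -5 0 0 0 1'|grep -E "ee|ft"
$r '1 0 -5 0 0 0 1;1 0 -5 0 0 0 1;0 0 -5 0 0 0 1;0 0 -5 0 0 0 1;0 0 -5 0 0 0 1'|grep -E "ee|ft"
$r '0 0 -2 0 0 0 1;0 0 0 0 0 0 1;0 0 0 0 0 0 1'|grep -E "ee|ft"
python3 -c "
from h import *
snap('side','press2')"
$r '0 0 10 0 0 0 1;0 0 20 0 0 0 1;0 0 30 0 0 0 1;0 0 40 0 0 0 1;0 0 40 0 0 0 1'|grep -E "ee|ft"
$r '-10 0 0 0 0 0 1;0 0 0 0 0 0 1;0 0 0 0 0 0 1;0 0 0 0 0 0 1'|grep -E "ee|ft"
python3 - <<'E'
from seg import *
p,d,w=snap('side','s10')
cv2.imwrite("pics/c10.png",np.hstack([cv2.resize(cv2.imread(f"pics/{n}.png")[150:330,180:370],None,fx=2.1,fy=2.1) for n in("press2","s10")]))
E
```

```text
ee_pos: [0.4908, 0.3572, 0.0799]
ft_force: [-0.7, 0.5, 2.3]
ee_pos: [0.4957, 0.359, 0.0567]
ft_force: [4.1, -0.3, 6.8]
ee_pos: [0.4963, 0.3592, 0.0554]
ft_force: [3.1, 0.6, 7.2]
ee_pos: [0.4907, 0.3573, 0.1926]
ft_force: [0.1, 0.3, 0.1]
ee_pos: [0.4809, 0.357, 0.1902]
ft_force: [-0.3, 0.5, -0.1]
```

View pics/c10.png

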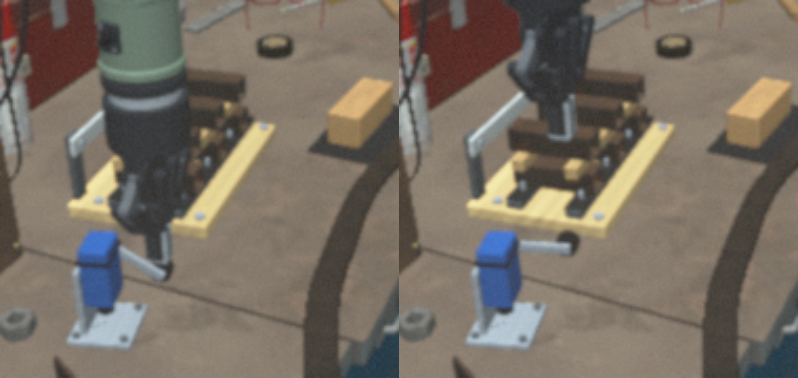

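```bash
python3 -c "
from bench import env
print(env.close_job())"
```

```text
the job is handed in; nothing more can be done
None
```

The job is handed in and looks complete in the camera views, though no verdict came back: lever pressed about 30 mm (past the 24 mm click) and sprung back both times, block flat on the mat, both sticks across the lower tubes, and all three loose tubes laid on them with clear gaps.

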